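# Tighten the rail clamp's lever bolt and fold its lever

### The arm

A 6-joint arm with a two-finger parallel gripper is mounted at the origin on the work surface. World frame = base frame: x ahead of the robot, y to its left, z up, the work surface at z = 0. Lengths are in m, angles in rad, forces in N, time in s.
With the tool pointing down it reaches from about 0.3 to 0.75 m from the base axis. Payload 8.5 kg.
Tool frame: the origin (TCP) lies midway between the tips of the shut fingers; the grasp point (between the pads) lies 19 mm behind it (robot.grip_depth is the distance from the TCP to the grasp point, in m); z points along the fingers, y is the line along which they close (so a half turn about z gives the same grasp; the last joint's range is limited). The gripper opens to 85 mm and grips with 20 to 120 N. Pads are 22 mm wide; open, the fingers measure 114 mm over their backs; the gripper's body (76 mm by 85 mm) begins 54 mm behind the grasp point. The pads swing forward as they close: fully open they stand 13 mm farther back than shut.
Start: joints at [-1.436, 0.381, 1.297, -0, 1.464, -0.215], TCP at [0.188, -0.517, 0.199] pointing down, gripper open.
Joint ranges: [-3.11, 3.11], [-0.89, 2.33], [0.22, 2.48], [-1.42, 4.56], [0.17, 2.85], [-2.88, 2.88]. Speed limits (rad/s): [2.39, 2.39, 3.14, 3.14, 3.14, 3.14].

### API

Orientations are given as a unit quaternion [w, x, y, z].
In Python, from station import robot gives the robot as it stands. The module is installed in compiled form; this text tells all that it offers.
- The arm moves only by the tool step_arm, never from a script. Its argument "motion" is a list of rows, each an object with "slide": the shift along the world's x, y, z in m, a list of three; "spin": the turn about the world's z in rad. In form: [{"slide": [tx, ty, tz], "spin": spin}, ...]. A call has exactly 5 rows; each row shifts and turns the commanded pose from where the row before left it; what a row does not reach is not made up. A row lasts 1/12 s, in which the tool goes at most 41.7 mm and 7.16 degrees, less where a joint would pass 70% of its speed; a pose out of reach is approached as far as the arm can. A call is refused whole if a number of a shift passes 0.0417 or a number of a turn 0.125, either way. A call with a gripper value outside its range is refused whole. "gripper" is the opening, from 0 (shut) to 1 (fully open), set as the call begins (left out, the last holds). The fingers move at their own pace and stop on an object; "newtons" is the grip in N (left out, the last holds). Time passes only in rows, so rows that do not move let the fingers close, or fill a call up. It gives the time, the measured TCP pose, the force, the opening and the grip force at its end, in the units of the state.
- robot.observe(): the state, without advancing time (a new reading comes with each control period).
- robot.snapshot(name): name is "scene" or "top" or "wrist"; returns a dict with "color" (480x640x3 uint8, red, green, blue), "camera_matrix" (3x3 intrinsics, pixels), "T" (4x4, takes a point from camera to world coordinates); the wrist camera has in their place "tool_from_camera" (4x4, takes a point from camera to tool coordinates, whose origin is the TCP and whose axes are the flange's). Camera axes: x right, y down, z forward; pixel columns grow to the right and rows downward; lengths in m; the calibration is good to about 2 mm. A picture is of the moment at which its call begins: read the wrist's pose just before it. There is no depth.
- robot.close_job(): hands the job in; it is judged then, once.
The state is a dict: "t": time; "q": joint angles; "dq": joint speeds; "tau": joint torques, N m; "eef_pos": TCP position; "tcp_rot": TCP orientation; "wrist_force": force on the tool from outside, world axes, zero at the start; "ft_torque": the same for the moment, N m; "gripper_width": opening from 0.0 (shut) to 1.0 (fully open); "grip_force": force on a finger pad.
Only numpy, scipy, OpenCV 4.12 (cv2) and the standard library are available. Lean on these libraries where they do the work, as an engineer would, in place of code of your own. Each camera call takes 0.05 s, during which the arm holds its last target. There are 200 camera calls.

### The job

The clamp that holds the shelf to its rail has come loose. Using its upright red lever as the handle, screw the lever bolt in clockwise (seen from above) until it is snug, firmly finger-tight and no more, because forcing it crushes the soft seat inside; then fold the red lever all the way down flat. Let go of it and leave the tins, cruet, bowl and timer where they are.

Things in the scene. Friction and masses are not known exactly. Their poses are not given: they have to be found in the camera images.
- bolt: Lever bolt, upright in the grey clamp. Origin on its vertical axis at the lever's hinge pin, about 107 mm above the worktop. z up, y along the pin, x (level): the way the lever folds. Clockwise from above screws it in, sinking 4 mm per rad, freely (0.06 N m) until its foot meets the seat. It stays as left. Its dark fork (38 mm along y, 18 along x) ends 8 mm above the pin: keep fingertips above that.
- socket: Nut with a hidden soft seat, inside the clamp; origin on the bolt's axis 12 mm above the worktop. The foot meets the seat after 0.5 to 2.8 rad of turning, unseen, differing each time; then torque grows 0.8 N m per rad while turning. Snug: 0.25 to 0.8 N m (20 to 95 N on the seat), crushed at 1 N m (110 N). Held still, friction hides the torque: 0.2 N m above free turning is then snug (65 N).
- lever (a joint): Angle of the red lever: 0 upright (starts at 0 to 0.1), 1.571 folded fully down, level, along the bolt's x. A blade 26 mm wide (along the bolt's y) and 10 mm thick (along its x when upright), from 10 to 70 mm from the pin. Pinched across its thickness from above it turns the bolt. The hinge is stiff (0.22 N m, 5 N at 45 mm from the pin); the lever stays where it is left.
- lever_tip (a point): Middle of the red lever's free end, 70 mm from the pin; on the bolt's axis when upright.
- clamp: Grey clamp block, fixed, 48 x 48 mm and 66 mm high with a dark collar (34 mm across) up to 76 mm. Origin under its centre, on the bolt's axis at worktop height; x points to the shelf, whose deck (50 mm high) begins 55 mm from the axis.
- tin0_mid (a point): Bystander: a round aluminium spice tin with a window in the lid, 62 mm across, 46 mm high, standing on the shelf deck (50 mm above the worktop). The point is its centre, half-way up.
- tin1_mid (a point): Bystander: a round aluminium spice tin with a window in the lid, 62 mm across, 46 mm high, standing on the shelf deck (50 mm above the worktop). The point is its centre, half-way up.
- tin2_mid (a point): Bystander: a round aluminium spice tin with a window in the lid, 62 mm across, 46 mm high, standing on the shelf deck (50 mm above the worktop). The point is its centre, half-way up.
- cruet_mid (a point): Bystander: a white ceramic cruet, 60 mm across, 90 mm high, on the shelf deck (50 mm above the worktop). The point is its centre, half-way up.
- bowl_mid (a point): Bystander: a green silicone pinch bowl, 80 mm across, 32 mm high, on the worktop. The point is its centre, half-way up.
- timer_mid (a point): Bystander: a round white press-button timer with a steel dial ring, 68 mm across, 30 mm high, on the worktop. The point is its centre, half-way up.
Things that resemble listed ones, but are neither listed nor needed, are in the scene too. Of the things that look like the clamp, the largest one is meant.

How it is judged:
By the outcome, as a careful person would: the job done as asked, in the order asked, and still so for the second after the job is handed in, with the robot touching nothing.
It also fails if it takes over 72 s, if anything falls off the work surface, if the arm or the gripper's body presses on something with over 40 N, if the wrist force passes 120 N, or if a joint passes its speed limit or range.

## Working session

There is one attempt and no reset: what is moved stays moved. The work goes in short steps, Python scripts to look and compute and a tool call to move; the robot and the scene stay as the last step left them, time stands still between calls to the robot, and variables do not carry over. Pictures are saved under pics/ and viewed, at most 10 in all, crops included, and the job is handed in when it is done.

Besides the shell and the picture viewer there is one more tool, called after "Call:" by a JSON object that holds its "method" and its "body". step_arm: Moves the arm, as the interface text tells. Its arguments: {"type":"object","properties":{"motion":{"type":"array"},"gripper":{"type":"number"},"newtons":{"type":"number"}},"required":["motion"]}

```bash
mkdir -p pics
cat > h.py <<'E'
import numpy as np, cv2
from station import robot
def ray(s,u,v,T=None):
    T=s["T"] if T is None else T
    d=np.linalg.solve(s["camera_matrix"],[u,v,1.]); return T[:3,3],T[:3,:3]@d
def onz(s,u,v,z,T=None):
    o,d=ray(s,u,v,T); return o+d*(z-o[2])/d[2]
def two(a,b):
    (o1,d1),(o2,d2)=a,b
    t=np.linalg.lstsq(np.c_[d1,-d2],o2-o1,rcond=None)[0]
    p,q=o1+t[0]*d1,o2+t[1]*d2
    return (p+q)/2,np.linalg.norm(p-q)
def wristT(s,o):
    from scipy.spatial.transform import Rotation as R
    q=o["tcp_rot"];M=np.eye(4);M[:3,:3]=R.from_quat([q[1],q[2],q[3],q[0]]).as_matrix();M[:3,3]=o["eef_pos"]
    return M@s["tool_from_camera"]
def red(img):
    h=cv2.cvtColor(img,cv2.COLOR_RGB2HSV)
    m=(((h[...,0]<8)|(h[...,0]>172))&(h[...,1]>130)&(h[...,2]>60)).astype(np.uint8)
    n,l,st,c=cv2.connectedComponentsWithStats(m)
    return l,[(i,st[i].tolist(),c[i].round(1).tolist()) for i in range(1,n) if st[i][4]>25]
def save(n,im): cv2.imwrite(f"pics/{n}.png",cv2.cvtColor(im,cv2.COLOR_RGB2BGR))
E
python3 - <<'E'
from h import *
for n in ("scene","top"):
    s=robot.snapshot(n); save(n,s["color"]); print(n,red(s["color"])[1]); print(s["T"].round(3).tolist(),s["camera_matrix"].tolist())
o=robot.observe(); print(o)
E
```

```text
scene [(1, [361, 199, 8, 19, 137], [364.3, 207.4]), (2, [337, 224, 12, 26, 274], [342.7, 236.2]), (3, [292, 245, 9, 19, 160], [296.1, 253.5])]
[[0.674, 0.542, -0.502, 1.234], [0.739, -0.501, 0.451, -0.625], [-0.008, -0.675, -0.738, 1.153], [0.0, 0.0, 0.0, 1.0]] [[610.3727834005138, 0.0, 318.81989590020333], [0.0, 610.3727834005138, 244.91953264862786], [0.0, 0.0, 1.0]]
top [(2, [278, 216, 14, 15, 116], [283.8, 223.1]), (10, [324, 247, 9, 9, 55], [327.9, 250.9]), (11, [219, 248, 12, 8, 62], [225.0, 251.0])]
[[-0.005, -0.996, 0.088, 0.438], [-1.0, 0.005, 0.003, -0.039], [-0.003, -0.088, -0.996, 1.318], [0.0, 0.0, 0.0, 1.0]] [[566.1872449014177, 0.0, 323.5686935581535], [0.0, 566.1872449014177, 232.43654560865104], [0.0, 0.0, 1.0]]
{'t': 0.1, 'q': array([-1.43629945e+00,  3.81126406e-01,  1.29815030e+00,  1.42604386e-05,
        1.46361173e+00, -2.15322795e-01]), 'dq': array([ 0.0004692 ,  0.00024812, -0.00364469,  0.00043772,  0.00087422,
       -0.00079088]), 'tau': array([ 2.76467777e-03, -4.49220121e+01, -2.31659228e+01, -1.86529160e-04,
        3.58456215e-03,  2.04259095e-05]), 'eef_pos': array([ 0.18844943, -0.51638846,  0.19888643]), 'tcp_rot': array([-6.47079102e-04,  9.84742160e-01,  1.74018556e-01,  3.32592257e-05]), 'wrist_force': array([-0.0354475 ,  0.87925779,  0.25499354]), 'ft_torque': array([0.00195163, 0.0104887 , 0.00387178]), 'grip_force': 0.0, 'gripper_width': 1.0022642600523173}
```

Run:
```python
from h import *
a=cv2.imread("pics/scene.png")[150:310,220:440]; b=cv2.imread("pics/top.png")[160:300,160:380]
cv2.imwrite("pics/c1.png",cv2.resize(a,None,fx=3.6,fy=3.6,interpolation=2)); cv2.imwrite("pics/c2.png",cv2.resize(b,None,fx=3.6,fy=3.6,interpolation=2))
```

```text
(no output)
```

View pics/c1.png

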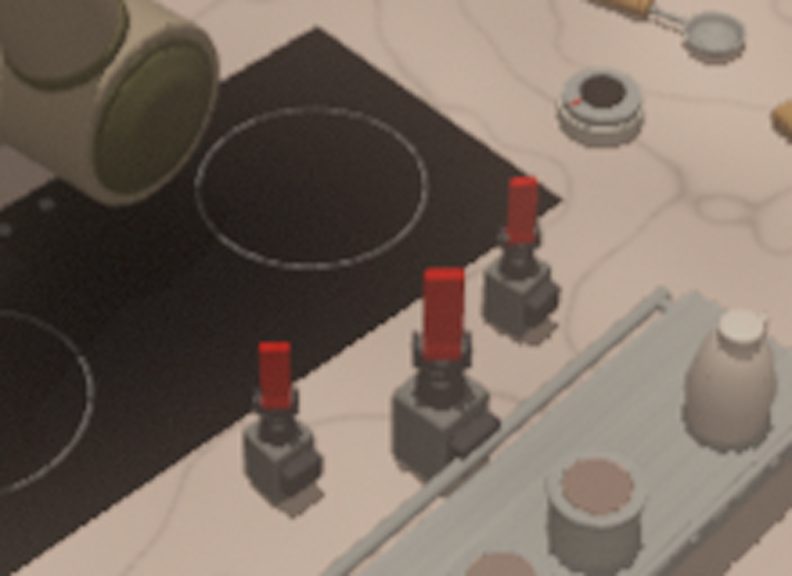

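View pics/c2.png

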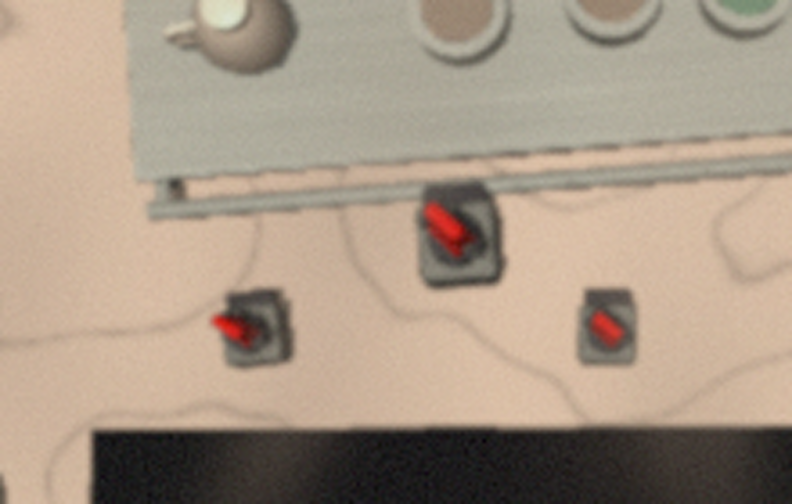

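View pics/scene.png

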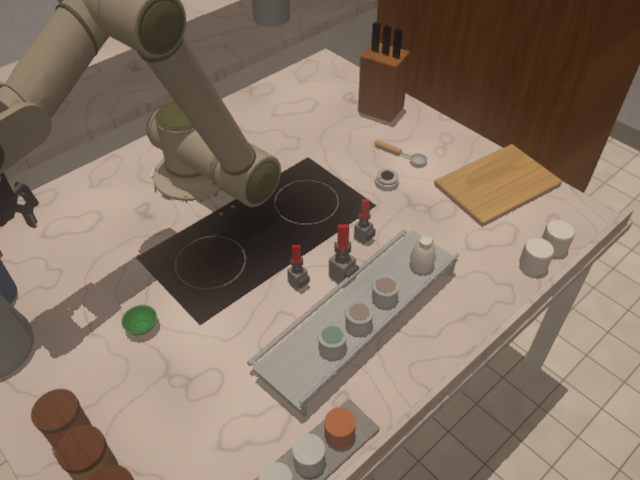

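The candidates in the scene view are (342,236), the largest clamp, and two smaller look-alikes at (364,207) and (296,253). I'm choosing (342,236), which is (284,223) in the top view.

Run:
```python
from h import *
a=robot.snapshot("scene"); b=robot.snapshot("top")
la,_=red(a["color"]); lb,_=red(b["color"])
print(two(ray(a,342.7,236.2),ray(b,283.8,223.1)))
lev=[i for i,st,c in red(b["color"])[1] if abs(c[0]-284)<4][0]
ys,xs=np.where(lb==lev); P=np.array([onz(b,x,y,.155)[:2] for x,y in zip(xs,ys)])
r=cv2.minAreaRect(P.astype(np.float32)*1000); print(r, P.mean(0))
for v in (226,247): print(onz(a,342.7,v,.177 if v<230 else .117))
o=robot.observe(); s=robot.snapshot("wrist"); T=wristT(s,o); print(T.round(3).tolist(), s["tool_from_camera"].round(3).tolist(), s["camera_matrix"][0,0])
```

```text
(array([0.5628382 , 0.04829196, 0.14302726]), np.float64(0.0014044951778385691))
((561.8861083984375, 47.997955322265625), (32.38630676269531, 16.068227767944336), 44.777530670166016) [0.5611201  0.04674214]
[0.56326587 0.04784185 0.177     ]
[0.57042088 0.04273331 0.117     ]
[[0.343, -0.902, -0.262, 0.253], [-0.939, -0.33, -0.094, -0.492], [-0.002, 0.278, -0.961, 0.373], [0.0, 0.0, 0.0, 1.0]] [[0.0, -0.961, -0.278, 0.069], [1.0, 0.001, -0.001, -0.001], [0.001, -0.278, 0.961, -0.174], [0.0, 0.0, 0.0, 1.0]] 373.2209634742116
```

Call:
{"method": "step_arm", "body": {"motion": [{"slide":[0.0125,0.0188,0.004],"spin":0.12},{"slide":[0.0125,0.0188,0.004],"spin":0.12},{"slide":[0.0125,0.0188,0.004],"spin":0.12},{"slide":[0.0125,0.0188,0.004],"spin":0.12},{"slide":[0.0125,0.0188,0.004],"spin":0.12}], "gripper": 1, "newtons": 60}}

```text
t: 0.67
eef_pos: [0.2514, -0.4217, 0.2195]
tcp_rot: [-0.0, 0.888, 0.46, 0.0]
wrist_force: [0.7, -1.3, -0.0]
gripper_width: 1.001
grip_force: 0.0
```

Call:
{"method": "step_arm", "body": {"motion": [{"slide":[0.0125,0.0188,0.004],"spin":0.12},{"slide":[0.0125,0.0188,0.004],"spin":0.12},{"slide":[0.0125,0.0188,0.004],"spin":0.12},{"slide":[0.0125,0.0188,0.004],"spin":0.12},{"slide":[0.0125,0.0188,0.004],"spin":0.12}]}}

```text
t: 1.08
eef_pos: [0.3139, -0.3276, 0.2396]
tcp_rot: [-0.0, 0.712, 0.702, 0.0]
wrist_force: [-0.0, 0.8, -0.6]
gripper_width: 1.001
grip_force: 0.0
```

Call:
{"method": "step_arm", "body": {"motion": [{"slide":[0.0125,0.0188,0.004],"spin":0.12},{"slide":[0.0125,0.0188,0.004],"spin":0.12},{"slide":[0.0125,0.0188,0.004],"spin":0.12},{"slide":[0.0125,0.0188,0.004],"spin":0.12},{"slide":[0.0125,0.0188,0.004],"spin":0.12}]}}

```text
t: 1.5
eef_pos: [0.3764, -0.2336, 0.2596]
tcp_rot: [-0.0, 0.473, 0.881, 0.0]
wrist_force: [0.1, -0.6, -0.4]
gripper_width: 0.998
grip_force: 0.0
```

Call:
{"method": "step_arm", "body": {"motion": [{"slide":[0.0125,0.0188,0],"spin":0.12},{"slide":[0.0125,0.0188,0],"spin":0.12},{"slide":[0.0125,0.0188,0],"spin":0.12},{"slide":[0.0125,0.0188,0],"spin":0.12},{"slide":[0.0125,0.0188,0],"spin":0.12}]}}

```text
t: 1.92
eef_pos: [0.4389, -0.1396, 0.2594]
tcp_rot: [-0.0, 0.192, 0.981, -0.0]
wrist_force: [0.3, 0.3, 1.0]
gripper_width: 1.001
grip_force: 0.0
```

Call:
{"method": "step_arm", "body": {"motion": [{"slide":[0.0125,0.0188,0],"spin":0.12},{"slide":[0.0125,0.0188,0],"spin":0.12},{"slide":[0.0125,0.0188,0],"spin":0.12},{"slide":[0.0125,0.0188,0],"spin":0.12},{"slide":[0.0125,0.0188,0],"spin":0.12}]}}

```text
t: 2.33
eef_pos: [0.5014, -0.0456, 0.2594]
tcp_rot: [-0.0, -0.107, 0.994, 0.0]
wrist_force: [-0.1, -0.1, -0.1]
gripper_width: 1.003
grip_force: 0.0
```

Call:
{"method": "step_arm", "body": {"motion": [{"slide":[0.0125,0.0188,0],"spin":0.12},{"slide":[0.0125,0.0188,0],"spin":0.12},{"slide":[0.0125,0.0188,0],"spin":0.12},{"slide":[0.0125,0.0188,0],"spin":0.12},{"slide":[0.0125,0.0188,0],"spin":0.12}]}}

```text
t: 2.75
eef_pos: [0.5639, 0.0484, 0.2593]
tcp_rot: [-0.0, -0.396, 0.918, 0.0]
wrist_force: [-0.2, 0.4, -0.8]
gripper_width: 0.999
grip_force: 0.0
```

Run:
```python
from h import *
o=robot.observe(); s=robot.snapshot("wrist"); T=wristT(s,o)
print(o["t"],o["q"],o["eef_pos"],o["tcp_rot"],o["wrist_force"],o["ft_torque"]); save("w1",s["color"]); print(T.round(3).tolist(), red(s["color"])[1])
```

```text
2.75 [-1.23480072e-01  3.76005339e-01  1.13257319e+00 -3.07956088e-05
  1.63330366e+00 -2.50851379e+00] [0.56392441 0.04840304 0.25928885] [-1.32641970e-04 -3.95964289e-01  9.18265899e-01  6.00061757e-05] [-0.2059681   0.40356099 -0.78308511] [-0.03818051 -0.04158235 -0.02630995]
[[-0.727, 0.66, 0.189, 0.514], [0.686, 0.699, 0.202, -0.003], [0.002, 0.277, -0.961, 0.433], [0.0, 0.0, 0.0, 1.0]] [(1, [285, 72, 18, 32, 433], [293.0, 87.9]), (2, [312, 201, 19, 51, 771], [321.4, 224.5]), (3, [444, 254, 32, 39, 637], [460.0, 271.7])]
```

View pics/w1.png

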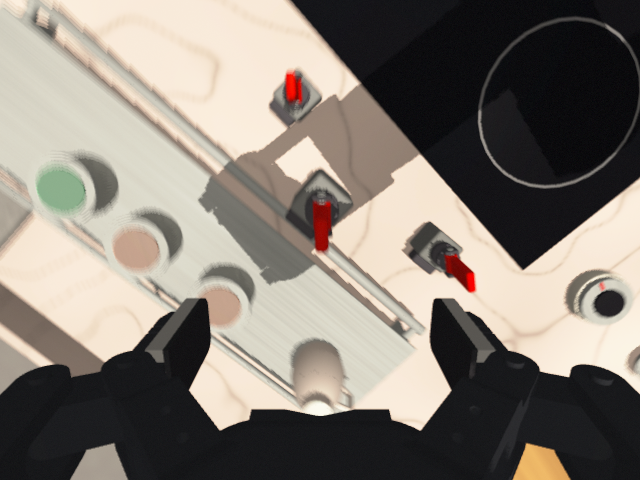

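The wrist view shows the chosen clamp, the largest, at (320,205), with its red lever at (321,224) between the fingers. The look-alikes are at (293,88) and (460,272). Next is a close crop.

Run:
```python
from h import *
o=robot.observe(); s=robot.snapshot("wrist"); T=wristT(s,o)
im=s["color"]; save("w1c",cv2.resize(im[155:265,265:380],None,fx=5,fy=5,interpolation=2))
l,r=red(im); i=[k for k,st,c in r if abs(c[0]-321)<5][0]
for v in range(200,254,4):
    u=np.where(l[v]==i)[0]
    if len(u): print(v,u.min(),u.max())
for z,v in ((.177,248),(.117,204)):
    u=np.where(l[v]==i)[0]; print(onz(s,(u.min()+u.max())/2,v,z,T))
```

```text
200 311 329
204 311 329
208 311 329
212 311 329
216 311 329
220 311 329
224 312 328
228 313 326
232 313 326
236 313 325
240 313 326
244 314 325Traceback (most recent call last):
  File "<stdin>", line 9, in <module>
    return umr_minimum(a, axis, None, out, keepdims, initial, where)
ValueError: zero-size array to reduction operation minimum which has no identity
```

View pics/w1c.png

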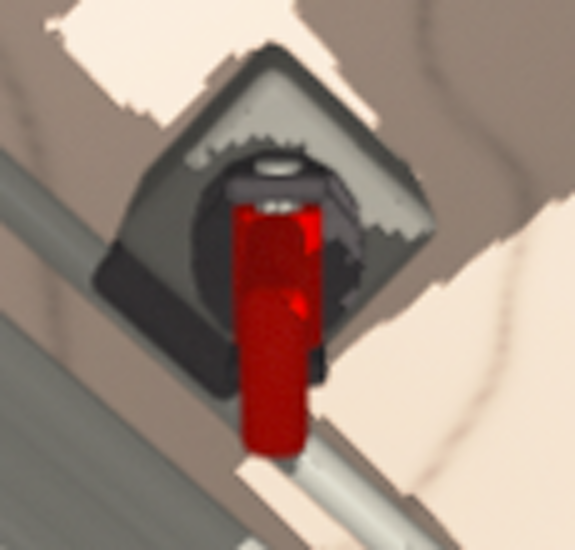

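The crop shows the lever standing upright with its thin side across the image (u 313–326). Its top face is at about (319.5,235), and the fork and silver pin run along the image vertical.

Run:
```python
from h import *
o=robot.observe(); s=robot.snapshot("wrist"); T=wristT(s,o)
print(onz(s,319.5,235.5,.177,T),onz(s,319.5,225,.177,T),onz(s,319.5,246,.177,T),onz(s,320,197,.117,T), onz(s,320,188.5,.107,T))
R=T[:3,:3]; q=o["tcp_rot"]; a=2*np.arctan2(q[2],q[1]); print("tool x ang",a,"tool y ang",np.degrees(a-np.pi/2),o["eef_pos"])
ty=np.array([np.sin(a),-np.cos(a)]); print(ty)
for p in (onz(s,319.5,235.5,.177,T),onz(s,320,197,.117,T)): print(ty@(p-o["eef_pos"])[:2])
```

```text
[0.56358243 0.05123813 0.177     ] [0.55829201 0.04563549 0.177     ] [0.56895921 0.05693223 0.177     ] [0.55142127 0.03911333 0.117     ] [0.54744923 0.03494457 0.107     ]
tool x ang 3.955509597015982 tool y ang 136.63400573250883 [0.56432409 0.04945657 0.25874524]
[-0.72698234  0.68665616]
0.001762499061700748
0.002277870542686304
```

Call:
{"method": "step_arm", "body": {"motion": [{"slide":[-0.002,0.0005,-0.026],"spin":0},{"slide":[0,0,-0.026],"spin":0},{"slide":[0,0,-0.026],"spin":0},{"slide":[0,0,-0.026],"spin":0},{"slide":[0,0,-0.026],"spin":0}]}}

```text
t: 3.32
eef_pos: [0.5609, 0.0468, 0.1285]
tcp_rot: [0.0, -0.392, 0.92, -0.0]
wrist_force: [0.4, 0.5, -0.1]
gripper_width: 1.0
grip_force: 0.0
```

Call:
{"method": "step_arm", "body": {"motion": [{"slide":[0,0,0],"spin":0},{"slide":[0,0,0],"spin":0},{"slide":[0,0,0],"spin":0},{"slide":[0,0,0],"spin":0},{"slide":[0,0,0],"spin":0}], "gripper": 0, "newtons": 50}}

```text
t: 3.73
eef_pos: [0.5621, 0.0476, 0.131]
tcp_rot: [0.001, -0.393, 0.92, -0.001]
wrist_force: [0.9, -1.0, 0.6]
gripper_width: 0.296
grip_force: 0.0
```

Call:
{"method": "step_arm", "body": {"motion": [{"slide":[0,0,0],"spin":0},{"slide":[0,0,0],"spin":0},{"slide":[0,0,0],"spin":0},{"slide":[0,0,0],"spin":0},{"slide":[0,0,0],"spin":0}]}}

```text
t: 4.15
eef_pos: [0.5619, 0.0477, 0.1305]
tcp_rot: [0.001, -0.393, 0.919, -0.001]
wrist_force: [-0.7, -0.4, 6.2]
gripper_width: 0.104
grip_force: 51.2
```

```bash
cat > st.py <<'E'
from h import *
o=robot.observe(); q=o["tcp_rot"]
print(round(o["t"],2),"pos",o["eef_pos"].round(4),"yaw",round(float(2*np.arctan2(q[2],q[1])),4),"F",o["wrist_force"].round(2),"M",o["ft_torque"].round(3),"q6",o["q"][5].round(3),"tau6",o["tau"][5].round(3),"grip",round(o["gripper_width"],3),round(o["grip_force"],1))
E
python3 st.py
```

```text
4.15 pos [0.5619 0.0477 0.1305] yaw 3.9497 F [-0.65 -0.43  6.2 ] M [-0.019  0.237 -0.066] q6 -2.504 tau6 -0.062 grip 0.104 51.2
```

Call:
{"method": "step_arm", "body": {"motion": [{"slide":[0,0,-0.0004],"spin":-0.1},{"slide":[0,0,-0.0004],"spin":-0.1},{"slide":[0,0,-0.0004],"spin":-0.1},{"slide":[0,0,-0.0004],"spin":-0.1},{"slide":[0,0,-0.0004],"spin":-0.1}]}}

```text
t: 4.57
eef_pos: [0.5611, 0.0487, 0.1285]
tcp_rot: [0.0, -0.151, 0.988, 0.001]
wrist_force: [-5.0, 3.4, 8.9]
gripper_width: 0.103
grip_force: 51.7
```

```bash
python3 st.py
```

```text
4.57 pos [0.5611 0.0487 0.1285] yaw 3.4453 F [-5.02  3.4   8.91] M [0.81  0.768 0.055] q6 -1.999 tau6 -1.524 grip 0.103 51.7
```

Call:
{"method": "step_arm", "body": {"motion": [{"slide":[0,0,-0.0002],"spin":-0.06},{"slide":[0,0,-0.0002],"spin":-0.06},{"slide":[0,0,-0.0002],"spin":-0.06},{"slide":[0,0,-0.0003],"spin":-0.06},{"slide":[0,0,-0.0003],"spin":-0.06}]}}

```text
t: 4.98
eef_pos: [0.5608, 0.0493, 0.1273]
tcp_rot: [-0.0, -0.003, 1.0, 0.001]
wrist_force: [-6.3, 6.9, 9.9]
gripper_width: 0.101
grip_force: 51.9
```

```bash
python3 st.py
```

```text
4.98 pos [0.5608 0.0493 0.1273] yaw 3.1475 F [-6.26  6.9   9.89] M [1.338 0.951 0.035] q6 -1.701 tau6 -0.894 grip 0.101 51.9
```

Call:
{"method": "step_arm", "body": {"motion": [{"slide":[-0.0003,0.0004,0],"spin":-0.06},{"slide":[-0.0003,0.0004,0],"spin":-0.06},{"slide":[-0.0003,0.0004,-0.0002],"spin":-0.06},{"slide":[-0.0003,0.0004,-0.0002],"spin":-0.06},{"slide":[-0.0003,0.0004,-0.0002],"spin":-0.06}]}}

```text
t: 5.4
eef_pos: [0.5605, 0.0504, 0.1262]
tcp_rot: [0.001, 0.147, 0.989, 0.001]
wrist_force: [2.5, 0.9, 1.3]
gripper_width: 0.1
grip_force: 50.7
```

```bash
python3 st.py
```

```text
5.4 pos [0.5605 0.0504 0.1262] yaw 2.8472 F [2.47 0.93 1.27] M [ 0.373 -0.419  0.096] q6 -1.398 tau6 -0.89 grip 0.1 50.7
```

Call:
{"method": "step_arm", "body": {"motion": [{"slide":[0,0,-0.0002],"spin":-0.06},{"slide":[0,0,-0.0002],"spin":-0.06},{"slide":[0,0,-0.0002],"spin":-0.06},{"slide":[0,0,-0.0003],"spin":-0.06},{"slide":[0,0,-0.0003],"spin":-0.06}]}}

```text
t: 5.82
eef_pos: [0.5608, 0.0512, 0.125]
tcp_rot: [0.001, 0.293, 0.956, 0.002]
wrist_force: [2.0, 6.9, 1.2]
gripper_width: 0.101
grip_force: 50.8
```

```bash
python3 st.py
```

```text
5.82 pos [0.5608 0.0512 0.125 ] yaw 2.5473 F [2.02 6.9  1.17] M [ 1.306 -0.5    0.101] q6 -1.098 tau6 -0.863 grip 0.101 50.8
```

Call:
{"method": "step_arm", "body": {"motion": [{"slide":[0.0001,0.0003,-0.0002],"spin":-0.06},{"slide":[0.0001,0.0003,-0.0002],"spin":-0.06},{"slide":[0.0001,0.0003,-0.0002],"spin":-0.06},{"slide":[0.0001,0.0003,-0.0003],"spin":-0.06},{"slide":[0.0001,0.0003,-0.0003],"spin":-0.06}]}}

```text
t: 6.23
eef_pos: [0.5612, 0.0522, 0.1238]
tcp_rot: [0.001, 0.432, 0.902, 0.001]
wrist_force: [1.7, 2.6, 1.6]
gripper_width: 0.103
grip_force: 50.9
```

```bash
python3 st.py
```

```text
6.23 pos [0.5612 0.0522 0.1238] yaw 2.2472 F [1.66 2.6  1.57] M [ 0.626 -0.386  0.09 ] q6 -0.795 tau6 -0.886 grip 0.103 50.9
```

Call:
{"method": "step_arm", "body": {"motion": [{"slide":[0.0001,0.0002,-0.0002],"spin":-0.06},{"slide":[0.0001,0.0002,-0.0002],"spin":-0.06},{"slide":[0.0001,0.0002,-0.0002],"spin":-0.06},{"slide":[0.0001,0.0002,-0.0003],"spin":-0.06},{"slide":[0.0001,0.0002,-0.0003],"spin":-0.06}]}}

```text
t: 6.65
eef_pos: [0.5619, 0.0529, 0.1225]
tcp_rot: [0.001, 0.562, 0.827, 0.001]
wrist_force: [2.6, 2.6, 1.4]
gripper_width: 0.1
grip_force: 50.8
```

```bash
python3 st.py
```

```text
6.65 pos [0.5619 0.0529 0.1225] yaw 1.9471 F [2.59 2.57 1.44] M [ 0.458 -0.542  0.088] q6 -0.493 tau6 -0.881 grip 0.1 50.8
```

Call:
{"method": "step_arm", "body": {"motion": [{"slide":[0.0002,0.0001,-0.0002],"spin":-0.06},{"slide":[0.0002,0.0001,-0.0002],"spin":-0.06},{"slide":[0.0002,0.0001,-0.0002],"spin":-0.06},{"slide":[0.0002,0.0001,-0.0003],"spin":-0.06},{"slide":[0.0002,0.0001,-0.0003],"spin":-0.06}]}}

```text
t: 7.07
eef_pos: [0.5628, 0.0534, 0.1214]
tcp_rot: [0.001, 0.68, 0.734, 0.001]
wrist_force: [1.1, 2.2, 1.8]
gripper_width: 0.099
grip_force: 50.8
```

```bash
python3 st.py
```

```text
7.07 pos [0.5628 0.0534 0.1214] yaw 1.6471 F [1.14 2.25 1.82] M [ 0.414 -0.45   0.069] q6 -0.192 tau6 -0.883 grip 0.099 50.8
```

Call:
{"method": "step_arm", "body": {"motion": [{"slide":[0.0002,0.0001,-0.0002],"spin":-0.06},{"slide":[0.0002,0.0001,-0.0002],"spin":-0.06},{"slide":[0.0002,0.0001,-0.0002],"spin":-0.06},{"slide":[0.0002,0,-0.0003],"spin":-0.06},{"slide":[0.0002,0,-0.0003],"spin":-0.06}]}}

```text
t: 7.48
eef_pos: [0.5637, 0.0536, 0.1202]
tcp_rot: [0.0, 0.782, 0.624, 0.001]
wrist_force: [1.4, 2.2, 1.4]
gripper_width: 0.101
grip_force: 50.8
```

```bash
python3 st.py
```

```text
7.48 pos [0.5637 0.0536 0.1202] yaw 1.3471 F [1.42 2.15 1.45] M [ 0.281 -0.425  0.038] q6 0.109 tau6 -0.882 grip 0.101 50.8
```

Call:
{"method": "step_arm", "body": {"motion": [{"slide":[0.0002,0,-0.0002],"spin":-0.06},{"slide":[0.0002,0,-0.0002],"spin":-0.06},{"slide":[0.0002,0,-0.0002],"spin":-0.06},{"slide":[0.0002,0,-0.0003],"spin":-0.06},{"slide":[0.0002,0,-0.0003],"spin":-0.06}]}}

```text
t: 7.9
eef_pos: [0.5647, 0.0535, 0.119]
tcp_rot: [0.0, 0.866, 0.5, 0.001]
wrist_force: [1.6, 1.6, 2.6]
gripper_width: 0.102
grip_force: 51.1
```

```bash
python3 st.py
```

```text
7.9 pos [0.5647 0.0535 0.119 ] yaw 1.0475 F [1.6  1.59 2.63] M [ 0.179 -0.361  0.256] q6 0.409 tau6 -0.685 grip 0.102 51.1
```

Call:
{"method": "step_arm", "body": {"motion": [{"slide":[0.0002,0,-0.0002],"spin":-0.05},{"slide":[0.0002,0,-0.0002],"spin":-0.05},{"slide":[0.0002,0,-0.0002],"spin":-0.05},{"slide":[0.0002,0,-0.0002],"spin":-0.05},{"slide":[0.0001,0,-0.0002],"spin":-0.05}]}}

```text
t: 8.32
eef_pos: [0.5655, 0.0533, 0.1181]
tcp_rot: [0.001, 0.921, 0.389, 0.001]
wrist_force: [0.2, 0.3, 1.5]
gripper_width: 0.1
grip_force: 52.4
```

```bash
python3 st.py
```

```text
8.32 pos [0.5655 0.0533 0.1181] yaw 0.7986 F [0.15 0.31 1.49] M [-0.054 -0.194  0.571] q6 0.658 tau6 -0.243 grip 0.1 52.4
```

Snug at about 0.55 N m. I'll loosen the grip slightly and probe which way the lever folds.

Call:
{"method": "step_arm", "body": {"motion": [{"slide":[0,0,0],"spin":0},{"slide":[0,0,0],"spin":0},{"slide":[0,0,0],"spin":0},{"slide":[0,0,0],"spin":0},{"slide":[0,0,0],"spin":0}], "gripper": 0.25}}

```text
t: 8.73
eef_pos: [0.5648, 0.0531, 0.1174]
tcp_rot: [-0.0, 0.921, 0.39, -0.0]
wrist_force: [-0.4, 0.1, -0.1]
gripper_width: 0.254
grip_force: 0.0
```

```bash
python3 st.py
```

```text
8.73 pos [0.5648 0.0531 0.1174] yaw 0.8003 F [-0.4   0.12 -0.08] M [-0.033  0.018 -0.021] q6 0.656 tau6 -0.01 grip 0.254 0.0
```

Call:
{"method": "step_arm", "body": {"motion": [{"slide":[0.0013,-0.0013,0],"spin":0},{"slide":[0.0013,-0.0013,0],"spin":0},{"slide":[0.0013,-0.0013,0],"spin":0},{"slide":[0.001,-0.001,0],"spin":0},{"slide":[0.001,-0.001,0],"spin":0}]}}

```text
t: 9.15
eef_pos: [0.5699, 0.0481, 0.1174]
tcp_rot: [-0.001, 0.921, 0.389, -0.001]
wrist_force: [-8.0, 8.4, 5.9]
gripper_width: 0.246
grip_force: 5.6
```

```bash
python3 st.py
```

```text
9.15 pos [0.5699 0.0481 0.1174] yaw 0.8001 F [-8.01  8.36  5.93] M [1.44  1.211 0.097] q6 0.647 tau6 0.103 grip 0.246 5.6
```

Call:
{"method": "step_arm", "body": {"motion": [{"slide":[0.0005,-0.0005,0],"spin":0},{"slide":[0.0005,-0.0005,0],"spin":0},{"slide":[0.0005,-0.0005,0],"spin":0},{"slide":[0.0005,-0.0005,0],"spin":0},{"slide":[0,0,0],"spin":0}]}}

```text
t: 9.57
eef_pos: [0.5702, 0.048, 0.1174]
tcp_rot: [-0.003, 0.921, 0.39, -0.002]
wrist_force: [-11.1, 13.1, 7.6]
gripper_width: 0.253
grip_force: 8.5
```

```bash
python3 st.py
```

```text
9.57 pos [0.5702 0.048  0.1174] yaw 0.8012 F [-11.14  13.07   7.58] M [2.131 1.975 0.135] q6 0.643 tau6 0.095 grip 0.253 8.5
```

It pushes against a stop in that direction, so the lever folds toward (-x,+y). I'll lift off, shut the fingers, go round to the stop side and push from there.

Call:
{"method": "step_arm", "body": {"motion": [{"slide":[-0.0079,0.0079,0],"spin":0},{"slide":[0,0,0],"spin":0},{"slide":[0,0,0.025],"spin":0},{"slide":[0,0,0.03],"spin":0},{"slide":[0,0,0.02],"spin":0}]}}

```text
t: 9.98
eef_pos: [0.5657, 0.0526, 0.1948]
tcp_rot: [0.001, 0.921, 0.389, 0.001]
wrist_force: [0.6, 0.6, -0.2]
gripper_width: 0.248
grip_force: 0.0
```

Call:
{"method": "step_arm", "body": {"motion": [{"slide":[0.008,-0.0085,0],"spin":0},{"slide":[0.008,-0.0085,0],"spin":0},{"slide":[0.008,-0.0085,0],"spin":0},{"slide":[0,0,0],"spin":0},{"slide":[0,0,0],"spin":0}], "gripper": 0}}

```text
t: 10.4
eef_pos: [0.5889, 0.0269, 0.1909]
tcp_rot: [-0.001, 0.921, 0.389, -0.001]
wrist_force: [-0.3, 0.6, 0.7]
gripper_width: -0.0
grip_force: 0.0
```

```bash
python3 st.py
python3 - <<'E'
from h import *
o=robot.observe(); s=robot.snapshot("wrist"); save("w2",s["color"]); print(red(s["color"])[1])
E
```

```text
10.4 pos [0.5889 0.0269 0.1909] yaw 0.7985 F [-0.26  0.55  0.74] M [-0.003  0.036 -0.031] q6 0.617 tau6 -0.049 grip -0.0 0.0
[(1, [41, 140, 71, 36, 1872], [75.1, 156.1]), (2, [251, 211, 36, 69, 1652], [267.8, 243.4])]
```

View pics/w2.png

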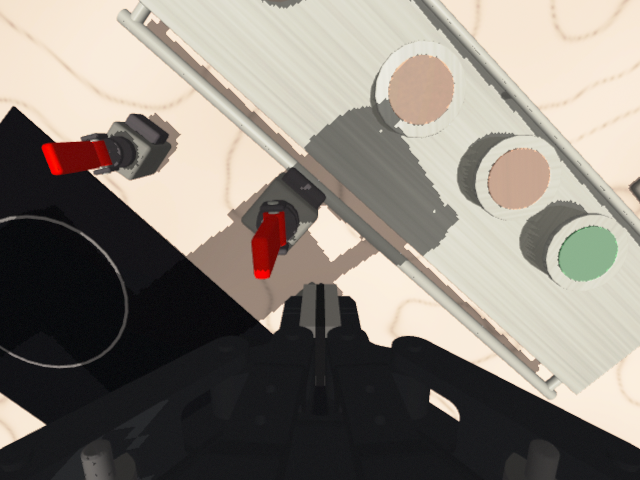

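The fingers are shut at (320,310) on the stop side. The lever is upright at (268,243), and the path to its left is clear.

Call:
{"method": "step_arm", "body": {"motion": [{"slide":[0,0,-0.018],"spin":0},{"slide":[0,0,-0.018],"spin":0},{"slide":[0,0,-0.018],"spin":0},{"slide":[-0.0036,0.0035,0],"spin":0},{"slide":[-0.0036,0.0035,0],"spin":0}]}}

```text
t: 10.87
eef_pos: [0.5809, 0.0351, 0.1379]
tcp_rot: [-0.001, 0.921, 0.389, -0.001]
wrist_force: [-0.6, -0.3, 0.6]
gripper_width: -0.001
grip_force: 0.0
```

Call:
{"method": "step_arm", "body": {"motion": [{"slide":[-0.0036,0.0035,0],"spin":0},{"slide":[-0.0036,0.0035,0],"spin":0},{"slide":[-0.0036,0.0035,0],"spin":0},{"slide":[-0.0036,0.0035,0],"spin":0},{"slide":[-0.0036,0.0035,0],"spin":0}]}}

```text
t: 11.28
eef_pos: [0.5634, 0.0526, 0.1389]
tcp_rot: [0.0, 0.921, 0.389, 0.0]
wrist_force: [-0.2, -0.4, 0.1]
gripper_width: -0.005
grip_force: 0.0
```

```bash
python3 st.py
```

```text
11.28 pos [0.5634 0.0526 0.1389] yaw 0.8 F [-0.22 -0.38  0.14] M [-0.013 -0.001 -0.014] q6 0.655 tau6 -0.088 grip -0.005 0.0
```

Run:
```python
from h import *
s=robot.snapshot("wrist"); print(red(s["color"])[1]); b=robot.snapshot("scene")
save("w3",np.hstack([cv2.resize(s["color"][130:400,180:460],(400,386)),cv2.resize(b["color"][180:300,280:404],(400,386))]))
```

```text
[(1, [37, 144, 88, 45, 2874], [78.9, 163.9]), (2, [309, 231, 27, 54, 1324], [322.5, 257.3])]
```

View pics/w3.png

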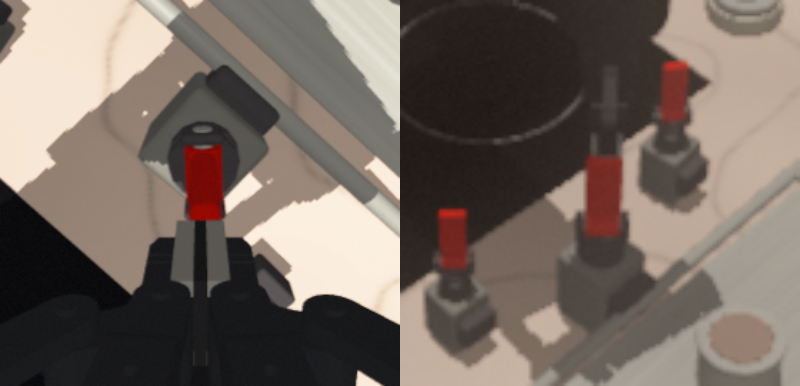

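Run:
```python
from h import *
o=robot.observe(); print(o["eef_pos"])
s=robot.snapshot("wrist"); s["T"]=wristT(s,robot.observe())
a=robot.snapshot("scene"); b=robot.snapshot("top")
def proj(s,p):
    c=np.linalg.inv(s["T"])@np.r_[p,1]; k=s["camera_matrix"]@c[:3]; return (k[:2]/k[2]).round(1)
for n,c in (("scene",a),("top",b),("wrist",s)):
    print(n,red(c["color"])[1])
    for p in ([*o["eef_pos"]],[.5638,.0505,.164],[.5638,.0505,.104],[.5638-.0091,.0505-.0093,.164],[.5638+.0091,.0505+.0093,.164]): print("  ",np.round(p,3),proj(c,p))
```

```text
[0.56319357 0.05274207 0.13875109]
scene [(1, [361, 199, 8, 19, 139], [364.4, 207.4]), (2, [337, 228, 12, 26, 257], [342.5, 240.5]), (3, [291, 244, 10, 20, 165], [296.1, 253.6])]
   [0.563 0.053 0.139] [343.9 236.6]
   [0.564 0.05  0.164] [343.6 229.6]
   [0.564 0.05  0.104] [343.  247.5]
   [0.555 0.041 0.164] [337.8 229.5]
   [0.573 0.06  0.164] [349.4 229.7]
top [(2, [324, 247, 9, 9, 55], [328.0, 250.9])]
   [0.563 0.053 0.139] [281.6 223. ]
   [0.564 0.05  0.164] [281.7 221.4]
   [0.564 0.05  0.104] [283.8 224.4]
   [0.555 0.041 0.164] [286.2 225.8]
   [0.573 0.06  0.164] [277.2 217. ]
wrist [(1, [39, 143, 87, 46, 2857], [80.4, 163.8]), (2, [310, 231, 28, 54, 1321], [323.7, 257.3])]
   [0.563 0.053 0.139] [322.2 273.6]
   [0.564 0.05  0.164] [327.1 297.7]
   [0.564 0.05  0.104] [325.3 253.6]
   [0.555 0.041 0.164] [326.8 324.5]
   [0.573 0.06  0.164] [327.4 269.6]
```

Call:
{"method": "step_arm", "body": {"motion": [{"slide":[-0.0014,0.0014,0],"spin":0},{"slide":[-0.0014,0.0014,0],"spin":0},{"slide":[-0.0014,0.0014,0],"spin":0},{"slide":[-0.0014,0.0014,0],"spin":0},{"slide":[-0.0014,0.0014,0],"spin":0}]}}

```text
t: 11.95
eef_pos: [0.5565, 0.0593, 0.1384]
tcp_rot: [-0.0, 0.921, 0.389, -0.0]
wrist_force: [0.7, -0.7, 0.8]
gripper_width: 0.003
grip_force: 0.0
```

```bash
python3 st.py
python3 - <<'E'
from h import *
s=robot.snapshot("wrist"); print(red(s["color"])[1]); l,r=red(s["color"]); i=[k for k,st,c in r if c[0]>250][0]
for v in range(225,300,5):
    u=np.where(l[v]==i)[0]
    if len(u): print(v,u.min(),u.max())
b=robot.snapshot("scene");print(red(b["color"])[1])
save("w4",np.hstack([cv2.resize(s["color"][180:340,250:410],(400,400),interpolation=2),cv2.resize(b["color"][195:265,308:378],(400,400),interpolation=2)]))
E
```

```text
11.95 pos [0.5565 0.0593 0.1384] yaw 0.7998 F [ 0.69 -0.66  0.76] M [-0.019 -0.079 -0.014] q6 0.666 tau6 -0.036 grip 0.003 0.0
[(1, [58, 144, 82, 45, 2704], [97.2, 164.1]), (2, [325, 231, 33, 79, 1646], [341.2, 263.4])]
235 325 351
240 325 351
245 325 351
250 326 351
255 326 351
260 326 352
265 326 353
270 326 355
275 332 356
280 332 356
285 337 356
290 337 356
295 338 356
[(1, [360, 199, 9, 19, 140], [364.3, 207.5]), (2, [337, 228, 12, 26, 261], [342.5, 240.2]), (3, [291, 245, 10, 19, 165], [296.1, 253.6])]
```

View pics/w4.png

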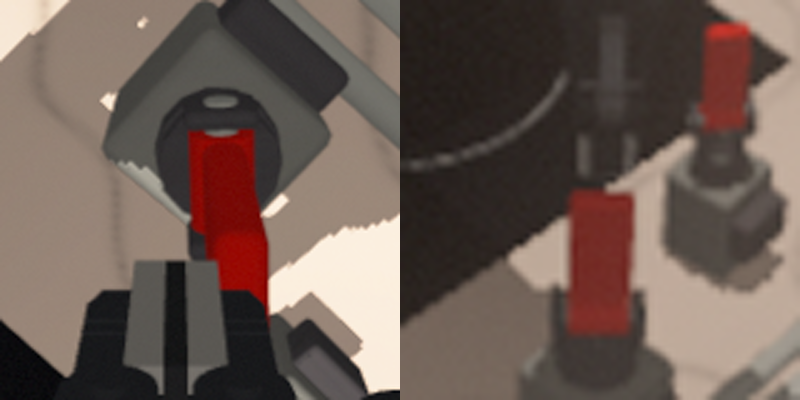

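The fingers passed over the lever, so their shut tips must sit higher than assumed. I'll go back round and push lower.

Call:
{"method": "step_arm", "body": {"motion": [{"slide":[0,0,0.04],"spin":0},{"slide":[0.011,-0.011,0.01],"spin":0},{"slide":[0.011,-0.011,0],"spin":0},{"slide":[0.011,-0.0105,0],"spin":0},{"slide":[0,0,-0.02],"spin":0}]}}

```text
t: 12.47
eef_pos: [0.593, 0.0246, 0.1714]
tcp_rot: [0.002, 0.921, 0.389, 0.003]
wrist_force: [0.6, -0.5, 0.3]
gripper_width: -0.001
grip_force: 0.0
```

Call:
{"method": "step_arm", "body": {"motion": [{"slide":[0,0,-0.025],"spin":0},{"slide":[0,0,-0.025],"spin":0},{"slide":[0,0,0],"spin":0},{"slide":[-0.0036,0.0035,0],"spin":0},{"slide":[-0.0036,0.0035,0],"spin":0}]}}

```text
t: 12.88
eef_pos: [0.583, 0.0337, 0.1199]
tcp_rot: [0.001, 0.921, 0.389, 0.001]
wrist_force: [-0.5, 0.2, 0.4]
gripper_width: -0.003
grip_force: 0.0
```

Call:
{"method": "step_arm", "body": {"motion": [{"slide":[-0.0036,0.0035,0],"spin":0},{"slide":[-0.0036,0.0035,0],"spin":0},{"slide":[-0.0036,0.0035,0],"spin":0},{"slide":[0,0,0],"spin":0},{"slide":[0,0,0],"spin":0}]}}

```text
t: 13.3
eef_pos: [0.5715, 0.0445, 0.1189]
tcp_rot: [-0.0, 0.921, 0.39, 0.0]
wrist_force: [0.1, -0.6, -0.2]
gripper_width: 0.003
grip_force: 0.3
```

```bash
python3 st.py
python3 - <<'E'
from h import *
s=robot.snapshot("wrist"); print(red(s["color"])[1]); b=robot.snapshot("scene");print(red(b["color"])[1])
E
```

```text
13.3 pos [0.5715 0.0445 0.1189] yaw 0.8002 F [ 0.07 -0.56 -0.22] M [-0.074 -0.111  0.09 ] q6 0.642 tau6 0.021 grip 0.003 0.3
[(1, [0, 145, 88, 51, 3376], [38.4, 167.2]), (2, [259, 240, 60, 105, 3018], [286.8, 284.5])]
[(1, [360, 199, 9, 19, 141], [364.3, 207.6]), (2, [337, 230, 11, 23, 151], [342.2, 244.6]), (3, [291, 244, 10, 20, 165], [296.1, 253.6])]
```

Call:
{"method": "step_arm", "body": {"motion": [{"slide":[-0.0015,0.0015,0],"spin":0},{"slide":[-0.0015,0.0015,0],"spin":0},{"slide":[-0.0015,0.0015,0],"spin":0},{"slide":[-0.0015,0.0015,0],"spin":0},{"slide":[-0.0015,0.0015,0],"spin":0}]}}

```text
t: 13.82
eef_pos: [0.5641, 0.0516, 0.1183]
tcp_rot: [0.0, 0.921, 0.389, -0.0]
wrist_force: [2.2, -3.3, -0.5]
gripper_width: -0.004
grip_force: 1.6
```

```bash
python3 st.py
python3 - <<'E'
from h import *
s=robot.snapshot("wrist"); print(red(s["color"])[1]); b=robot.snapshot("scene");print(red(b["color"])[1])
save("w5",np.hstack([cv2.resize(s["color"][180:380,220:420],(400,400),interpolation=2),cv2.resize(b["color"][195:265,308:378],(400,400),interpolation=2)]))
E
```

```text
13.82 pos [0.5641 0.0516 0.1183] yaw 0.7997 F [ 2.18 -3.27 -0.48] M [-0.439 -0.43   0.041] q6 0.654 tau6 -0.017 grip -0.004 1.6
[(1, [0, 144, 105, 52, 3881], [50.0, 167.4]), (2, [262, 241, 74, 103, 3155], [297.2, 281.8])]
[(1, [361, 199, 9, 19, 139], [364.4, 207.3]), (2, [337, 224, 11, 30, 200], [342.0, 242.6]), (3, [291, 244, 10, 20, 166], [296.1, 253.5])]
```

View pics/w5.png

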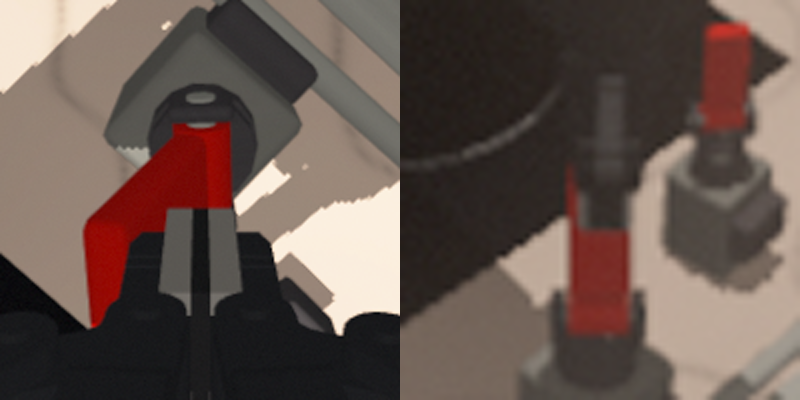

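The lever is folding to the left as intended, under about 4 N. I'll keep going.

Call:
{"method": "step_arm", "body": {"motion": [{"slide":[-0.0025,0.0025,0],"spin":0},{"slide":[-0.0025,0.0025,0],"spin":0},{"slide":[-0.0025,0.0025,0],"spin":0},{"slide":[-0.0025,0.0025,0],"spin":0},{"slide":[-0.0025,0.0025,0],"spin":0}]}}

```text
t: 14.33
eef_pos: [0.5515, 0.0644, 0.1186]
tcp_rot: [0.0, 0.921, 0.389, 0.0]
wrist_force: [2.0, -2.4, 0.4]
gripper_width: -0.0
grip_force: 1.5
```

```bash
python3 st.py
```

```text
14.33 pos [0.5515 0.0644 0.1186] yaw 0.7999 F [ 1.98 -2.38  0.41] M [-0.465 -0.427  0.05 ] q6 0.674 tau6 -0.053 grip -0.0 1.5
```

Call:
{"method": "step_arm", "body": {"motion": [{"slide":[-0.0025,0.0025,0],"spin":0},{"slide":[-0.0025,0.0025,0],"spin":0},{"slide":[-0.0025,0.0025,0],"spin":0},{"slide":[-0.0025,0.0025,0],"spin":0},{"slide":[-0.0025,0.0025,0],"spin":0}]}}

```text
t: 14.75
eef_pos: [0.5389, 0.0769, 0.1185]
tcp_rot: [-0.0, 0.921, 0.389, 0.0]
wrist_force: [0.8, -0.0, 2.8]
gripper_width: 0.002
grip_force: 1.8
```

```bash
python3 st.py
python3 - <<'E'
from h import *
s=robot.snapshot("wrist"); print(red(s["color"])[1]); b=robot.snapshot("scene");print(red(b["color"])[1])
E
```

```text
14.75 pos [0.5389 0.0769 0.1185] yaw 0.7998 F [ 0.83 -0.04  2.81] M [-0.109 -0.128  0.004] q6 0.695 tau6 -0.063 grip 0.002 1.8
[(1, [85, 146, 83, 51, 3000], [124.3, 168.8]), (2, [290, 242, 110, 63, 3727], [356.2, 272.3])]
[(1, [360, 199, 9, 19, 140], [364.3, 207.5]), (2, [337, 220, 11, 34, 305], [342.0, 237.1]), (3, [291, 244, 10, 20, 166], [296.1, 253.5])]
```

Call:
{"method": "step_arm", "body": {"motion": [{"slide":[-0.0015,0.0015,-0.003],"spin":0},{"slide":[-0.0015,0.0015,-0.004],"spin":0},{"slide":[-0.0015,0.0015,-0.004],"spin":0},{"slide":[-0.001,0.001,-0.004],"spin":0},{"slide":[-0.001,0.001,-0.004],"spin":0}]}}

```text
t: 15.27
eef_pos: [0.5325, 0.0834, 0.0993]
tcp_rot: [-0.0, 0.921, 0.389, 0.0]
wrist_force: [-0.3, 0.3, 5.0]
gripper_width: 0.001
grip_force: 1.9
```

```bash
python3 st.py
python3 - <<'E'
from h import *
s=robot.snapshot("wrist"); print(red(s["color"])[1]); b=robot.snapshot("scene");print(red(b["color"])[1])
E
```

```text
15.27 pos [0.5325 0.0834 0.0993] yaw 0.7999 F [-0.26  0.29  5.03] M [ 0.025  0.011 -0.019] q6 0.706 tau6 -0.024 grip 0.001 1.9
[(1, [80, 148, 91, 58, 3726], [123.5, 173.8]), (2, [283, 252, 143, 66, 4892], [371.4, 282.3])]
[(1, [360, 199, 9, 19, 138], [364.3, 207.4]), (2, [337, 221, 11, 33, 280], [342.0, 238.6]), (3, [292, 244, 9, 20, 164], [296.2, 253.6])]
```

Call:
{"method": "step_arm", "body": {"motion": [{"slide":[0,0,-0.002],"spin":0},{"slide":[0,0,-0.002],"spin":0},{"slide":[0,0,-0.002],"spin":0},{"slide":[0,0,-0.002],"spin":0},{"slide":[0,0,-0.002],"spin":0}]}}

```text
t: 15.78
eef_pos: [0.5327, 0.0831, 0.0893]
tcp_rot: [-0.0, 0.921, 0.389, 0.0]
wrist_force: [-0.6, 0.9, 4.6]
gripper_width: 0.004
grip_force: 2.0
```

```bash
python3 st.py
```

```text
15.78 pos [0.5327 0.0831 0.0893] yaw 0.7997 F [-0.57  0.87  4.58] M [ 0.054  0.152 -0.012] q6 0.706 tau6 -0.0 grip 0.004 2.0
```

Call:
{"method": "step_arm", "body": {"motion": [{"slide":[0,0,-0.0015],"spin":0},{"slide":[0,0,-0.0015],"spin":0},{"slide":[0,0,-0.0015],"spin":0},{"slide":[0,0,-0.001],"spin":0},{"slide":[0,0,-0.001],"spin":0}]}}

```text
t: 16.2
eef_pos: [0.5326, 0.0832, 0.0828]
tcp_rot: [-0.0, 0.921, 0.389, -0.0]
wrist_force: [-0.5, 0.5, 4.0]
gripper_width: 0.003
grip_force: 2.0
```

```bash
python3 st.py
python3 - <<'E'
from h import *
s=robot.snapshot("wrist"); print(red(s["color"])[1]); b=robot.snapshot("scene");print(red(b["color"])[1])
E
```

```text
16.2 pos [0.5326 0.0832 0.0828] yaw 0.7998 F [-0.48  0.55  3.99] M [ 0.194  0.171 -0.004] q6 0.706 tau6 0.0 grip 0.003 2.0
[(1, [48, 149, 110, 66, 5019], [100.2, 178.5]), (2, [267, 263, 169, 75, 6129], [366.0, 293.0])]
[(1, [360, 199, 10, 19, 142], [364.3, 207.5]), (2, [337, 223, 11, 31, 242], [341.7, 240.9]), (3, [292, 244, 9, 20, 164], [296.2, 253.6])]
```

Call:
{"method": "step_arm", "body": {"motion": [{"slide":[0,0,-0.0012],"spin":0},{"slide":[0,0,-0.0012],"spin":0},{"slide":[0,0,-0.0012],"spin":0},{"slide":[0,0,-0.0012],"spin":0},{"slide":[0,0,-0.0012],"spin":0}]}}

```text
t: 16.72
eef_pos: [0.5326, 0.0832, 0.0768]
tcp_rot: [-0.0, 0.921, 0.389, -0.0]
wrist_force: [-1.0, 1.4, 4.8]
gripper_width: -0.002
grip_force: 2.1
```

```bash
python3 st.py
```

```text
16.72 pos [0.5326 0.0832 0.0768] yaw 0.7998 F [-0.99  1.44  4.79] M [ 0.24   0.241 -0.039] q6 0.706 tau6 -0.001 grip -0.002 2.1
```

Call:
{"method": "step_arm", "body": {"motion": [{"slide":[0,0,-0.0012],"spin":0},{"slide":[0,0,-0.0012],"spin":0},{"slide":[0,0,-0.0012],"spin":0},{"slide":[0,0,-0.0012],"spin":0},{"slide":[0,0,-0.0012],"spin":0}]}}

```text
t: 17.13
eef_pos: [0.5326, 0.0832, 0.0708]
tcp_rot: [-0.0, 0.921, 0.389, -0.0]
wrist_force: [-2.5, 0.9, 4.1]
gripper_width: 0.002
grip_force: 2.2
```

```bash
python3 st.py
```

```text
17.13 pos [0.5326 0.0832 0.0708] yaw 0.7997 F [-2.5   0.9   4.13] M [ 0.475  0.387 -0.038] q6 0.706 tau6 -0.0 grip 0.002 2.2
```

Run:
```python
from h import *
a=robot.snapshot("scene"); b=robot.snapshot("top"); s=robot.snapshot("wrist"); s["T"]=wristT(s,robot.observe())
def proj(s,p):
    c=np.linalg.inv(s["T"])@np.r_[p,1]; k=s["camera_matrix"]@c[:3]; return (k[:2]/k[2]).round(1)
for n,c in (("scene",a),("top",b),("wrist",s)): print(n,red(c["color"])[1])
for th in (1.0,1.2,1.4,1.571):
    for off in (5,-5):
        r=.07*np.sin(th)-off*.001*np.cos(th)*-1; z=.0944+.07*np.cos(th)+off*.001*np.sin(th)
        p=[.5638-.717*r,.0505+.697*r,z]; print(th,off,proj(a,p),proj(b,p),proj(s,p))
save("w6",np.hstack([cv2.resize(s["color"][200:400,220:460],(480,400),interpolation=2),cv2.resize(a["color"][205:265,318:366],(320,400),interpolation=2)]))
```

```text
scene [(2, [360, 199, 10, 19, 142], [364.3, 207.5]), (3, [336, 226, 12, 28, 206], [341.3, 242.5]), (4, [291, 245, 10, 19, 164], [296.1, 253.5])]
top [(9, [324, 247, 9, 9, 54], [328.0, 250.9])]
wrist [(1, [19, 150, 127, 74, 6374], [79.6, 182.9]), (2, [262, 273, 141, 66, 4725], [341.7, 298.5]), (3, [404, 272, 40, 63, 2129], [423.1, 303.8])]
1.0 5 [343.5 218.8] [262.2 243.9] [274.3 352. ]
1.0 -5 [343.4 223. ] [264.4 242.3] [292.5 338.3]
1.2 5 [343.3 220.8] [261.  246.1] [263.2 332.9]
1.2 -5 [343.3 224.6] [262.7 245.2] [276.1 320.3]
1.4 5 [343.2 223.8] [260.8 247.4] [261.1 315.4]
1.4 -5 [343.1 227.2] [261.9 247.2] [268.7 304.2]
1.571 5 [343.1 227.2] [261.4 247.8] [264.9 302.1]
1.571 -5 [343.  230.1] [261.9 248.1] [268.1 292.3]
```

View pics/w6.png

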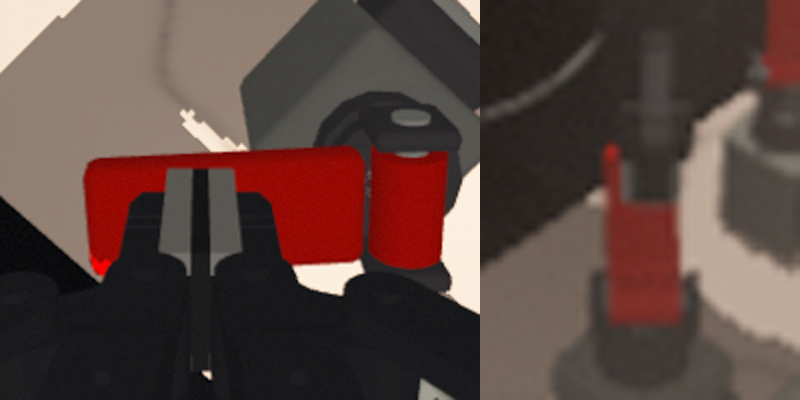

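The wrist view shows the lever almost level under the fingertips, with its tip on the left at (262,300) and its root on the right at (423,303). I'll press on to the stop.

Call:
{"method": "step_arm", "body": {"motion": [{"slide":[0,0,-0.0012],"spin":0},{"slide":[0,0,-0.001],"spin":0},{"slide":[0,0,-0.001],"spin":0},{"slide":[0,0,-0.001],"spin":0},{"slide":[0,0,-0.001],"spin":0}]}}

```text
t: 17.7
eef_pos: [0.5331, 0.0834, 0.0675]
tcp_rot: [0.0, 0.921, 0.389, 0.001]
wrist_force: [-8.2, 2.9, 27.9]
gripper_width: -0.004
grip_force: 13.8
```

```bash
python3 st.py
```

```text
17.7 pos [0.5331 0.0834 0.0675] yaw 0.7998 F [-8.22  2.92 27.87] M [ 0.605  1.477 -0.149] q6 0.706 tau6 -0.062 grip -0.004 13.8
```

Stop reached. I'll retreat straight up.

Call:
{"method": "step_arm", "body": {"motion": [{"slide":[0,0,0.004],"spin":0},{"slide":[0,0,0.02],"spin":0},{"slide":[0,0,0.03],"spin":0},{"slide":[0,0,0.04],"spin":0},{"slide":[0,0,0.04],"spin":0}]}}

```text
t: 18.12
eef_pos: [0.5323, 0.0829, 0.2006]
tcp_rot: [-0.0, 0.921, 0.389, -0.001]
wrist_force: [0.2, -0.0, -0.3]
gripper_width: 0.001
grip_force: 0.0
```

Call:
{"method": "step_arm", "body": {"motion": [{"slide":[-0.03,0,0.02],"spin":0},{"slide":[-0.03,0,0.02],"spin":0},{"slide":[-0.03,0,0],"spin":0},{"slide":[-0.03,0,0],"spin":0},{"slide":[0,0,0],"spin":0}]}}

```text
t: 18.53
eef_pos: [0.4087, 0.0834, 0.24]
tcp_rot: [0.0, 0.921, 0.39, -0.0]
wrist_force: [0.4, 0.9, 0.7]
gripper_width: -0.0
grip_force: 0.0
```

```bash
python3 st.py
python3 - <<'E'
from h import *
a=robot.snapshot("scene"); b=robot.snapshot("top"); s=robot.snapshot("wrist"); s["T"]=wristT(s,robot.observe())
def proj(s,p):
    c=np.linalg.inv(s["T"])@np.r_[p,1]; k=s["camera_matrix"]@c[:3]; return (k[:2]/k[2]).round(1)
for n,c in (("scene",a),("top",b),("wrist",s)): print(n,red(c["color"])[1])
for th in (1.3,1.4,1.5,1.571):
    r=.07*np.sin(th)+.005*np.cos(th); z=.0944+.07*np.cos(th)+.005*np.sin(th)
    p=[.5638-.717*r,.0505+.697*r,z]; print(th,proj(a,p),proj(b,p),proj(s,p))
l,rr=red(b["color"])
for i,st,c in rr:
    if 250<c[0]<300:
        ys,xs=np.where(l==i); P=np.array([onz(b,x,y,.097)[:2] for x,y in zip(xs,ys)]); print(cv2.minAreaRect(P.astype(np.float32)*1000))
E
```

```text
18.53 pos [0.4087 0.0834 0.24  ] yaw 0.8003 F [0.43 0.88 0.69] M [-0.031 -0.    -0.043] q6 0.687 tau6 -0.067 grip -0.0 0.0
scene [(1, [361, 199, 8, 19, 136], [364.4, 207.3]), (2, [336, 227, 12, 26, 281], [341.7, 239.6]), (3, [291, 245, 10, 19, 164], [296.1, 253.6])]
top [(1, [261, 219, 31, 34, 432], [275.9, 235.8]), (3, [324, 247, 9, 9, 53], [328.1, 250.8]), (4, [219, 248, 13, 8, 64], [225.1, 251.1])]
wrist [(2, [312, 14, 19, 46, 609], [320.5, 37.5]), (3, [395, 98, 99, 36, 3207], [443.1, 115.5]), (4, [480, 225, 40, 39, 931], [500.1, 243.6])]
1.3 [343.3 222.2] [260.8 246.9] [404.2 112.1]
1.4 [343.2 223.8] [260.8 247.4] [401.  112.5]
1.5 [343.2 225.7] [261.  247.8] [398.7 112.9]
1.571 [343.1 227.2] [261.4 247.8] [397.7 113.2]
((539.6502685546875, 68.04421997070312), (26.843650817871094, 78.03882598876953), 48.9078369140625)
```

```bash
python3 -c "
from station import robot
print(robot.close_job())"
```

```text
the job is handed in; nothing more can be done
None
```

The bolt is screwed in to snug (about 0.55 N m read at the wrist, seat met near 2.7 rad), the red lever is folded flat to its stop, and the arm is clear; the job is handed in, and I made no separate check of the tins, cruet, bowl and timer.

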